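# Start the cooking timers in order

## Task

Start the cooking timers in the order in which the dishes go on, red first, then yellow, then blue: press each one's coloured cap lightly, straight down with a fingertip, until it is well in, where it stays (it need not be driven to the stop). Leave the green timer unstarted. Nothing is to be picked up, tipped or pushed out of its place, neither the timers nor the things around them.

Things in the scene. Friction and masses are not known exactly. Their poses are not given: they have to be found in the camera images.
- timer_red: loose cooking timer with a red cap: white round case 62 mm across and 34 mm high, 0.1 to 0.23 kg, a small dark display on its side; origin at the centre of its underside, z up
- red_cap (a point): centre of the top of the red cap, a round cap 40 mm across on top of that timer, 48 mm above the worktop when out and 38 mm when fully in
- start_red (a joint): how far the red cap is pressed in: 0 = out, not started, 0.010 m = fully in; it slides straight down against about 3 N of friction, has no spring and stays where it is left; the timer runs from 0.005 m on
- timer_yellow: loose cooking timer with a yellow cap: white round case 62 mm across and 34 mm high, 0.1 to 0.23 kg, a small dark display on its side; origin at the centre of its underside, z up
- yellow_cap (a point): centre of the top of the yellow cap, a round cap 40 mm across on top of that timer, 48 mm above the worktop when out and 38 mm when fully in
- start_yellow (a joint): how far the yellow cap is pressed in: 0 = out, not started, 0.010 m = fully in; it slides straight down against about 3 N of friction, has no spring and stays where it is left; the timer runs from 0.005 m on
- timer_blue: loose cooking timer with a blue cap: white round case 62 mm across and 34 mm high, 0.1 to 0.23 kg, a small dark display on its side; origin at the centre of its underside, z up
- blue_cap (a point): centre of the top of the blue cap, a round cap 40 mm across on top of that timer, 48 mm above the worktop when out and 38 mm when fully in
- start_blue (a joint): how far the blue cap is pressed in: 0 = out, not started, 0.010 m = fully in; it slides straight down against about 3 N of friction, has no spring and stays where it is left; the timer runs from 0.005 m on
- timer_green: loose cooking timer with a green cap: white round case 62 mm across and 34 mm high, 0.1 to 0.23 kg, a small dark display on its side; origin at the centre of its underside, z up
- green_cap (a point): centre of the top of the green cap, a round cap 40 mm across on top of that timer, 48 mm above the worktop when out and 38 mm when fully in
- start_green (a joint): how far the green cap is pressed in: 0 = out, not started, 0.010 m = fully in; it slides straight down against about 3 N of friction, has no spring and stays where it is left; the timer runs from 0.005 m on
- salt_shaker: grey salt shaker, 44 mm across, 90 mm high; loose bystander, origin at the centre of its underside, to be left alone
- tin_small: small food tin, 75 mm across, 58 mm high; loose bystander, origin at the centre of its underside, to be left alone
- mug_tea: dotted white mug, 92 mm across, 127 mm with its handle, 93 mm high; loose bystander, origin at the centre of its underside, to be left alone
- honey_jar: honey jar with a grey lid, 71 mm across, 110 mm high; loose bystander, origin at the centre of its underside, to be left alone
Things that resemble listed ones, but are neither listed nor needed, are in the scene too. Leave any orange look-alike of the timer_yellow alone.

How it is judged:
On the way, in this order (a step that is already met when the one before it is completed fails the run):
1. the red timer is started, yellow and blue not yet (value of joint start_red above 0.005 m and value of joint each of start_yellow, start_blue below 0.0015 m), for 0.1 s.
2. the yellow timer is started, blue not yet (value of joint start_yellow above 0.005 m and value of joint start_blue below 0.0015 m), for 0.1 s.
3. the blue timer is started (value of joint start_blue above 0.005 m), for 0.1 s.
At the end, for the whole second after the job is handed in: the red, yellow and blue caps are pressed in by more than 5 of 10 mm, the green one by less than 1.5 mm; all timers stand upright and still within 20 mm of where they stood; every bystander is within 20 mm of its place (value of joint each of start_red, start_yellow, start_blue above 0.005 m and value of joint start_green below 0.0015 m and distance of each of timer_red, timer_yellow, timer_blue, timer_green, salt_shaker, tin_small, mug_tea, honey_jar from where it was at the start of the episode below 0.02 m and angle between each of timer_red, timer_yellow, timer_blue, timer_green's own z axis and vertical below 0.1 rad and linear speed of each of timer_red, timer_yellow, timer_blue, timer_green below 0.02 m/s); the robot touches nothing.
It fails at once if the green timer is started or its cap pressed in by more than 1.5 mm (not (value of joint start_green below 0.0015 m)).
It fails at once if a timer is lifted by more than 8 mm, tipped or shoved more than 20 mm (height (world z) of any of timer_red, timer_yellow, timer_blue, timer_green above 0.008 m or angle between any of timer_red, timer_yellow, timer_blue, timer_green's own z axis and vertical above 0.25 rad or distance of any of timer_red, timer_yellow, timer_blue, timer_green from where it was at the start of the episode above 0.02 m).
It fails at once if a timer is pressed hard (more than 25 N) (contact force between any of the fingers, the arm and timer_red above 25 N or contact force between any of the fingers, the arm and timer_yellow above 25 N or contact force between any of the fingers, the arm and timer_blue above 25 N or contact force between any of the fingers, the arm and timer_green above 25 N).
It fails at once if a bystander is lifted or pushed more than 20 mm, or tipped (distance of any of salt_shaker, tin_small, mug_tea, honey_jar from where it was at the start of the episode above 0.02 m or angle between any of salt_shaker, tin_small, mug_tea, honey_jar's own z axis and vertical above 0.3 rad).
It also fails if it takes over 48 s, if anything falls off the work surface, if the arm or the gripper's body presses on something with over 40 N, if the wrist force passes 120 N, or if a joint passes its speed limit or range.

## Robot

A 6-joint arm with a two-finger parallel gripper is mounted at the origin on a cart in front of the work surface, level with it; the furniture and walls round the work are solid. World frame = base frame: x ahead of the robot, y to its left, z up, the work surface at z = 0. Lengths are in m, angles in rad, forces in N, time in s.
With the tool pointing down it reaches from about 0.25 to 0.725 m from the base axis. Payload 4 kg.
Tool frame: the origin (TCP) lies on the front face of the gripper's body, between the roots of the fingers; the fingertips stand 73 mm ahead of it and the grasp point (between the pads) lies 54 mm ahead of it; z points along the fingers, y is the direction in which the jaws open and shut (so a half turn about z gives the same grasp; the last joint's range is limited). The gripper opens to 85 mm and grips with 20 to 120 N. Pads are 22 mm wide; open, the fingers measure 114 mm over their backs; the gripper's body (76 mm by 85 mm) begins 54 mm behind the grasp point. The pads swing forward as they close: fully open they stand 13 mm farther back than shut.
Start: joints at [1.206, 0.241, 0.005, 1.335, 0, 1.571], TCP at [0.178, 0.467, 0.304] pointing down, gripper open.
Joint ranges: [-2.72, 2.72], [-1.05, 1.87], [-1.09, 1.28], [-1.99, 2.15], [-1.42, 1.44], [-3.14, 3.14]. Speed limits (rad/s): [2.79, 2.79, 3.14, 3.14, 3.14, 3.14].

## Interface

Orientations are given as a unit quaternion [x, y, z, w].
In Python, from workcell import sensors, camera, order gives the robot as it stands. The module is installed in compiled form; this text tells all that it offers.
- The arm moves only by the shell command python3 -m inch 'ROWS'. ROWS is JSON, one flat list of numbers, 5 for each row, row after row: the opening, from -1 (shut) to 1 (fully open), then the shift along the tool's x, y, z in mm, then the turn about the tool's z in units of 6 degrees (1.0 is 6 degrees). A call has 1 to 8 rows; each row is the pose to reach, as a shift and turn from the pose commanded when the call began, along the tool's axes at that moment; what a row does not reach only later rows make up. A row lasts 1/10 s, in which the tool goes at most 50 mm and 8.59 degrees, less where a joint would pass 70% of its speed; a pose out of reach is approached as far as the arm can. A call with a gripper value outside its range is refused whole. The fingers move at their own pace and stop on an object; the grip force is fixed at half the most. Time passes only in rows, so rows that repeat a pose let the fingers close. It gives the time, the measured TCP pose, the force and the opening at its end, in the units of the state.
- sensors.get_obs(): the state, without advancing time (a new reading comes with each control period).
- camera(name): name is "side" or "top"; returns a dict with "pixels" (400x640x3 uint8, red, green, blue), "intrinsics" (3x3 intrinsics, pixels), "extrinsics" (4x4, takes a point from camera to world coordinates). Camera axes: x right, y down, z forward; pixel columns grow to the right and rows downward; lengths in m; the calibration is good to about 2 mm. A picture is of the moment at which its call begins. There is no depth.
- order.job_done(): hands the job in, once; it reports no verdict.
The state is a dict: "clock": time; "joint_pos": joint angles; "joint_vel": joint speeds; "tau": joint torques, N m; "eef_pos": TCP position; "tool_rot": TCP orientation; "ft_force": force on the tool from outside, world axes, zero at the start; "ft_torque": the same for the moment, N m; "grip_width": finger opening in m.
Only numpy, scipy, OpenCV 4.12 (cv2) and the standard library are available. Lean on these libraries where they do the work, as an engineer would, in place of code of your own. Each camera call takes 0.05 s, during which the arm holds its last target.

## Working session

There is one attempt and no reset: what is moved stays moved. The work goes in short steps, Python scripts to look and compute and a shell command to move; the robot and the scene stay as the last step left them, time stands still between calls to the robot, and variables do not carry over. Pictures are saved under pics/ and viewed, and the job is handed in when it is done.

```bash
mkdir -p pics; python3 - <<'E'
from workcell import sensors, camera
import cv2,numpy as np
o=sensors.get_obs()
for k in o: print(k,np.round(o[k],3))
for n in("side","top"):
    c=camera(n); cv2.imwrite(f"pics/{n}0.png",c["pixels"][:,:,::-1]); print(n,np.round(c["intrinsics"],1).tolist(),np.round(c["extrinsics"],3).tolist())
E
```

```text
clock 0.0
joint_pos [ 1.206  0.241  0.004  1.335 -0.     1.571]
joint_vel [-0.001  0.    -0.001  0.    -0.    -0.002]
tau [-0.0000e+00 -3.7232e+01  2.5241e+01  1.7000e-02  0.0000e+00  0.0000e+00]
eef_pos [0.178 0.467 0.303]
tool_rot [ 0.181  0.983 -0.001 -0.   ]
ft_force [ 0.278 -0.618  0.262]
ft_torque [-0.04  -0.043  0.037]
grip_width 0.085
side [[395.7, 0.0, 319.1], [0.0, 395.7, 199.0], [0.0, 0.0, 1.0]] [[0.866, -0.237, 0.44, 0.153], [-0.5, -0.414, 0.761, -0.554], [0.002, -0.879, -0.477, 0.458], [0.0, 0.0, 0.0, 1.0]]
top [[514.0, 0.0, 317.1], [0.0, 514.0, 196.1], [0.0, 0.0, 1.0]] [[-0.011, -0.993, 0.12, 0.39], [-1.0, 0.014, 0.023, 0.072], [-0.024, -0.12, -0.992, 1.4], [0.0, 0.0, 0.0, 1.0]]
```

View pics/side0.png

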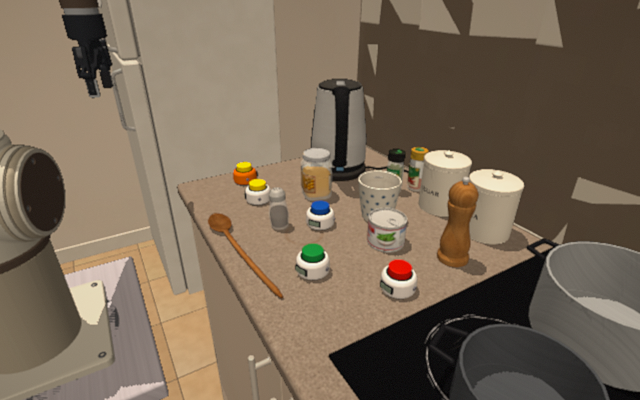

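View pics/top0.png

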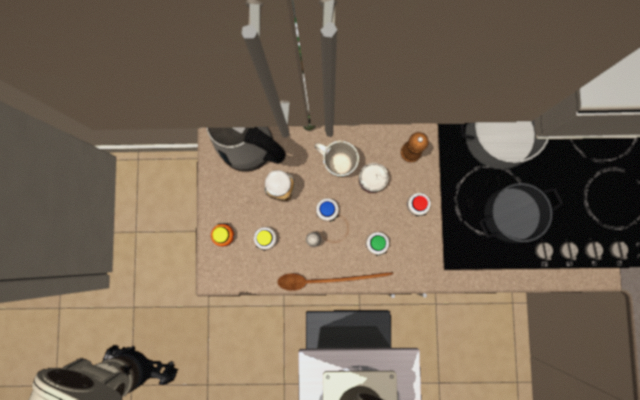

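Top view: red cap at (420,204), blue (327,210), green (378,243). There are two yellow-capped candidates: (264,238) with a white case and (221,235) with an orange case. The white-cased one fits timer_yellow. I'll confirm that with a crop and measure the positions.

```bash
cat > h.py <<'E'
from workcell import sensors, camera
import cv2,numpy as np
def ray(c,u,v,z):
    K=c["intrinsics"];T=c["extrinsics"]
    d=T[:3,:3]@np.linalg.solve(K,[u,v,1.]);o=T[:3,3]
    return o+d*(z-o[2])/d[2]
R={"red":[(0,6),(174,180)],"yellow":[(25,33)],"blue":[(105,125)],"green":[(60,85)]}
def caps(c,z=.048):
    im=c["pixels"][:,:,::-1]; hsv=cv2.cvtColor(np.ascontiguousarray(im),cv2.COLOR_BGR2HSV); out=[]
    for n,rs in R.items():
        m=sum(cv2.inRange(hsv,(a,170,70),(b,255,255)) for a,b in rs)
        k,_,st,ce=cv2.connectedComponentsWithStats(m)
        for i in range(1,k):
            if st[i,4]>60: out.append((n,st[i,:].tolist(),np.round(ce[i],1).tolist(),np.round(ray(c,*ce[i],z),4).tolist()))
    return out
E
python3 - <<'E'
from h import *
for n in("side","top"):
    c=camera(n); print(n)
    for r in caps(c): print(*r)
    im=c["pixels"][:,:,::-1]
    cr=im[150:220,220:290] if n=="side" else im[200:270,200:290]
    cv2.imwrite(f"pics/crop_{n}.png",cv2.resize(cr,None,fx=6,fy=6,interpolation=2))
E
```

```text
side
red [388, 260, 24, 20, 403] [399.6, 269.5] [0.5247, -0.1751, 0.048]
yellow [237, 162, 14, 7, 67] [243.4, 164.7] [0.454, 0.3574, 0.048]
yellow [249, 179, 16, 8, 99] [256.7, 182.5] [0.4444, 0.2429, 0.048]
blue [312, 201, 17, 13, 194] [319.9, 207.2] [0.5146, 0.0676, 0.048]
green [302, 244, 21, 18, 304] [312.3, 252.5] [0.4235, -0.0633, 0.048]
top
red [413, 196, 14, 14, 149] [419.6, 202.9] [0.5323, -0.1669, 0.048]
yellow [213, 227, 15, 16, 184] [220.2, 234.4] [0.4559, 0.3595, 0.048]
yellow [258, 231, 14, 14, 143] [264.2, 237.4] [0.4466, 0.243, 0.048]
blue [321, 202, 13, 14, 141] [326.9, 208.5] [0.5206, 0.0772, 0.048]
```

View pics/crop_side.png

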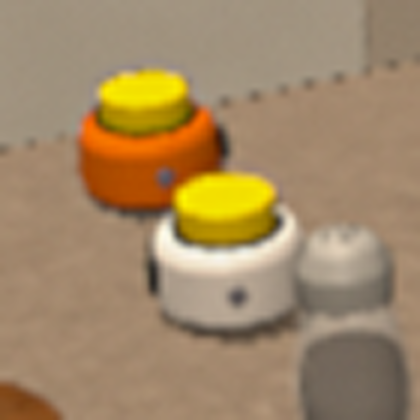

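The crop confirms it: the near timer with the white case is timer_yellow (top pixel 264,238), and the orange one at (221,235) is the decoy. The top rays give red (0.532,-0.167), yellow (0.447,0.243) and blue (0.521,0.077). The two views disagree by up to about 1 cm on red and blue because the side mask includes the cap walls, so I'll use the top view. I'll shut the gripper and head for red at height.

```bash
python3 -m inch '[-1,-40,-34,0,0, -1,-75,-62,0,0, -1,-110,-92,0,0, -1,-145,-121,0,0, -1,-180,-150,0,0, -1,-215,-180,0,0, -1,-250,-210,0,0, -1,-280,-235,0,0]'
```

```text
clock: 1.0
eef_pos: [0.3566, 0.1456, 0.304]
tool_rot: [0.182, 0.983, 0.0, 0.0]
ft_force: [0.8, 0.7, 0.9]
grip_width: 0.0002
```

```bash
python3 -m inch '[-1,-40,-33,0,0, -1,-75,-62,0,0, -1,-110,-92,0,0, -1,-145,-121,0,0, -1,-180,-150,0,0, -1,-215,-180,0,0, -1,-250,-210,0,0, -1,-276,-231,0,0]'
python3 - <<'E'
from h import *
c=camera("top");cv2.imwrite("pics/t1.png",c["pixels"][:,:,::-1])
for r in caps(c): print(*r)
c=camera("side");cv2.imwrite("pics/s1.png",c["pixels"][:,:,::-1])
o=sensors.get_obs();print(o["eef_pos"],o["joint_pos"],o["ft_force"])
def todo(p):
    q=o["tool_rot"];from scipy.spatial.transform import Rotation as Ro
    return Ro.from_quat(q).as_matrix().T@(np.array(p)-o["eef_pos"])*1000
print(todo([.532,-.167,.15]))
E
```

```text
clock: 1.8
eef_pos: [0.5323, -0.1693, 0.3034]
tool_rot: [0.182, 0.983, -0.0, -0.0]
ft_force: [0.8, -0.3, 0.3]
grip_width: -0.0002
red [413, 196, 14, 14, 152] [419.6, 202.8] [0.5326, -0.1669, 0.048]
yellow [213, 227, 15, 16, 182] [220.2, 234.4] [0.456, 0.3594, 0.048]
yellow [258, 231, 13, 14, 144] [264.1, 237.3] [0.4467, 0.2433, 0.048]
blue [321, 202, 13, 14, 140] [326.9, 208.5] [0.5207, 0.0771, 0.048]
green [372, 237, 13, 12, 72] [378.4, 240.9] [0.4339, -0.0562, 0.048]
[ 0.53289929 -0.17027079  0.30261976] [-3.08907169e-01  3.60025947e-01  1.66421557e-01  1.37711669e+00
 -8.68023005e-04  6.06409614e-02] [ 0.39500998  0.23159046 -0.52981097]
[  2.03946351   2.85669352 152.61709564]
```

View pics/s1.png

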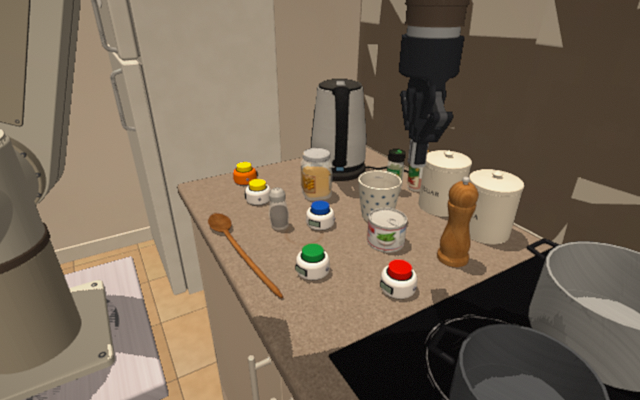

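Side view: the shut gripper, tip near (420,155), hangs above and behind the red cap at (400,270), and the way down is clear. The pepper mill at (455,225) is well to the side. Descending.

```bash
python3 -m inch '[-1,2,2,40,0, -1,2,2,80,0, -1,2,2,115,0, -1,2,2,145,0, -1,2,2,160,0, -1,2,2,168,0, -1,2,2,168,0]'
python3 - <<'E'
from h import *
c=camera("side");cv2.imwrite("pics/s2.png",c["pixels"][:,:,::-1])
im=np.ascontiguousarray(c["pixels"][170:310,330:490,::-1]);cv2.imwrite("pics/s2c.png",cv2.resize(im,None,fx=4,fy=4,interpolation=2))
c=camera("top")
im=np.ascontiguousarray(c["pixels"][140:260,340:480,::-1]);cv2.imwrite("pics/t2c.png",cv2.resize(im,None,fx=4,fy=4,interpolation=2))
o=sensors.get_obs();print(o["eef_pos"],o["ft_force"])
E
```

```text
clock: 2.6
eef_pos: [0.5296, -0.1633, 0.1349]
tool_rot: [0.181, 0.983, 0.0, -0.001]
ft_force: [-0.5, 0.5, -0.4]
grip_width: 0.0
[ 0.53089583 -0.16387395  0.13683809] [ 0.31096761  0.11117286 -0.17785614]
```

View pics/s2c.png

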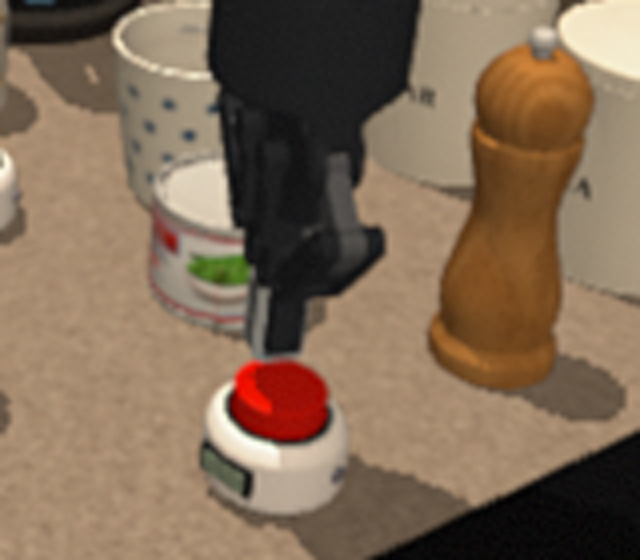

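The crop shows the shut fingertip just above the red cap, within its outline. Pressing slowly.

```bash
python3 -m inch '[-1,1,-1,5,0, -1,1,-1,9,0, -1,1,-1,12,0, -1,1,-1,14,0, -1,1,-1,16,0, -1,1,-1,17,0]'; python3 - <<'E'
from h import *
c=camera("side")
im=np.ascontiguousarray(c["pixels"][220:310,350:450,::-1]);cv2.imwrite("pics/s3c.png",cv2.resize(im,None,fx=6,fy=6,interpolation=2))
E
```

```text
clock: 3.3
eef_pos: [0.5291, -0.1646, 0.119]
tool_rot: [0.181, 0.983, -0.0, -0.0]
ft_force: [-1.3, -0.0, 3.4]
grip_width: -0.0
```

View pics/s3c.png

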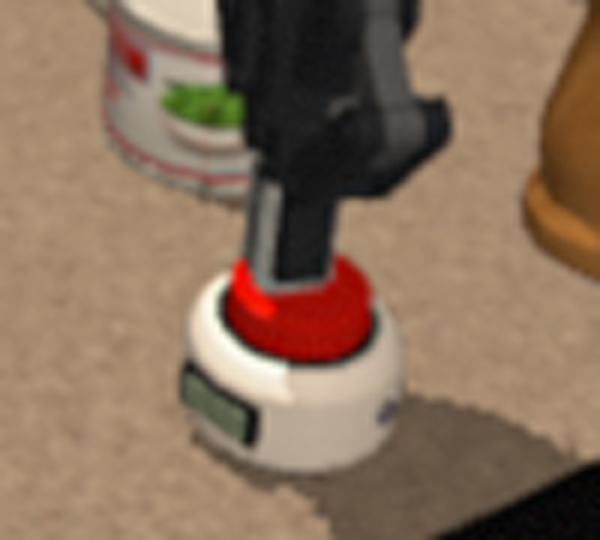

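The fingertip is on the cap at 3.4 N, which matches the sliding friction. It sits a bit left of the cap's centre but well within it. Pressing 6 mm further.

```bash
python3 -m inch '[-1,0,0,1.5,0, -1,0,0,3,0, -1,0,0,4.5,0, -1,0,0,6,0, -1,0,0,6,0]'; python3 - <<'E'
from h import *
c=camera("side")
im=np.ascontiguousarray(c["pixels"][220:310,350:450,::-1]);cv2.imwrite("pics/s4c.png",cv2.resize(im,None,fx=6,fy=6,interpolation=2))
E
```

```text
clock: 3.85
eef_pos: [0.5291, -0.1646, 0.1126]
tool_rot: [0.181, 0.983, -0.0, -0.0]
ft_force: [0.1, -0.1, 0.6]
grip_width: 0.0001
```

View pics/s4c.png

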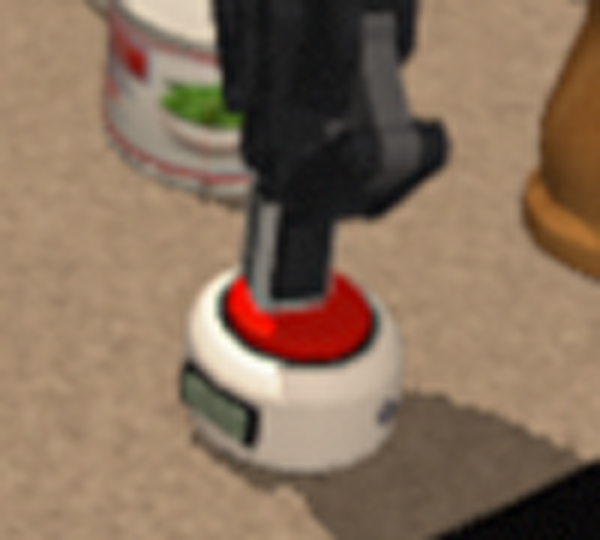

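The cap is visibly deeper, by at least 6.4 mm from first measured contact. Lifting straight up, then travelling to yellow.

```bash
python3 -m inch '[-1,0,0,-10,0, -1,0,0,-40,0, -1,0,0,-80,0, -1,0,0,-115,0, -1,0,0,-135,0, -1,0,0,-140,0]' && python3 -m inch '[-1,20,32,0,0, -1,48,76,0,0, -1,76,120,0,0, -1,104,165,0,0, -1,132,209,0,0, -1,160,253,0,0, -1,188,297,0,0, -1,210,333,0,0]'; python3 - <<'E'
from h import *
c=camera("side");cv2.imwrite("pics/s5.png",c["pixels"][:,:,::-1])
for r in caps(c): print(*r)
c=camera("top")
for r in caps(c): print(*r)
from scipy.spatial.transform import Rotation as Ro
o=sensors.get_obs();print(o["eef_pos"],Ro.from_quat(o["tool_rot"]).as_matrix().T@(np.array([.447,.243,.135])-o["eef_pos"])*1000)
E
```

```text
clock: 4.5
eef_pos: [0.5306, -0.165, 0.2567]
tool_rot: [0.181, 0.983, -0.0, 0.003]
ft_force: [-0.9, -0.2, -0.0]
grip_width: 0.0001
clock: 5.3
eef_pos: [0.4516, 0.2172, 0.2519]
tool_rot: [0.181, 0.983, -0.0, -0.001]
ft_force: [0.7, -0.3, 0.7]
grip_width: -0.0001
red [387, 263, 25, 17, 314] [399.3, 271.4] [0.5212, -0.1787, 0.048]
yellow [237, 162, 14, 7, 68] [243.3, 164.7] [0.4539, 0.3576, 0.048]
yellow [249, 179, 16, 8, 99] [256.7, 182.5] [0.4445, 0.2432, 0.048]
blue [312, 201, 17, 14, 192] [319.9, 207.6] [0.5139, 0.0663, 0.048]
green [302, 244, 21, 18, 310] [312.3, 252.5] [0.4235, -0.0633, 0.048]
red [413, 197, 14, 13, 150] [419.5, 203.0] [0.532, -0.1667, 0.048]
blue [321, 202, 13, 14, 136] [326.9, 208.5] [0.5207, 0.0773, 0.048]
[0.45098678 0.22078812 0.25183829] [ 11.24646901  19.33113625 116.87716796]
```

View pics/s5.png

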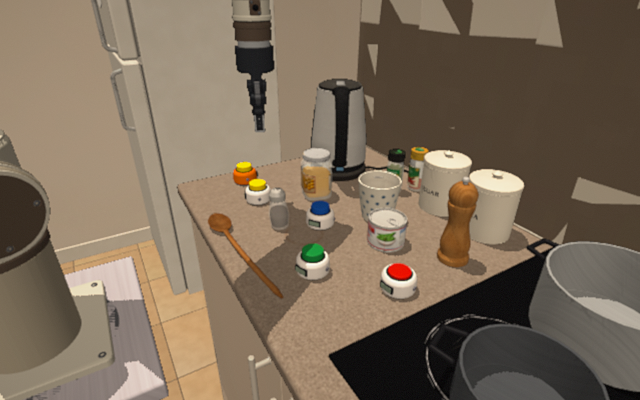

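Before yellow, I'll check the red depth: the cap's far rim gives a sub-pixel drop between the two side pictures.

```bash
python3 - <<'E'
from h import *
def prof(f):
    im=cv2.imread(f).astype(float); d=im[:,:,2]-im[:,:,1]; out=[]
    for u in range(395,405):
        col=d[250:290,u]; t=110
        i=int(np.argmax(col>t)); out.append(250+i-1+(t-col[i-1])/(col[i]-col[i-1]))
    return np.array(out)
a=prof("pics/side0.png");b=prof("pics/s5.png");print(np.round(a,2),np.round(b,2))
c=camera("side");K=c["intrinsics"];T=c["extrinsics"]
def pr(p):
    q=T[:3,:3].T@(np.array(p)-T[:3,3]);return (K@q/q[2])[:2]
print(np.mean(b-a), pr([.541,-.149,.038])-pr([.541,-.149,.048]), a.mean(), pr([.541,-.149,.048]))
E
```

```text
[259.03 259.03 259.02 259.02 259.02 259.11 259.24 259.35 259.58 259.96] [262.87 262.72 262.71 262.72 262.71 262.81 263.05 263.22 263.43 263.88]
3.775774679177681 [-0.55745054  4.70475439] 259.23595594209394 [396.98600965 258.04812447]
```

The drop is 3.78 px, and 10 mm would be 4.70 px, so red is in by 8.0 mm. Now descending over yellow.

```bash
python3 -m inch '[-1,11,19,0,0, -1,11,19,35,0, -1,11,19,70,0, -1,11,19,100,0, -1,11,19,113,0, -1,11,19,117,0, -1,11,19,117,0]'; python3 - <<'E'
from h import *
c=camera("side")
im=np.ascontiguousarray(c["pixels"][130:230,210:310,::-1]);cv2.imwrite("pics/s6c.png",cv2.resize(im,None,fx=6,fy=6,interpolation=2))
o=sensors.get_obs();print(o["eef_pos"],o["ft_force"])
E
```

```text
clock: 6.15
eef_pos: [0.4492, 0.236, 0.1351]
tool_rot: [0.182, 0.983, -0.001, -0.001]
ft_force: [0.3, -0.3, -0.3]
grip_width: 0.0
[0.44976077 0.23654697 0.13609324] [-0.19891785 -1.41916962  0.3977491 ]
```

View pics/s6c.png

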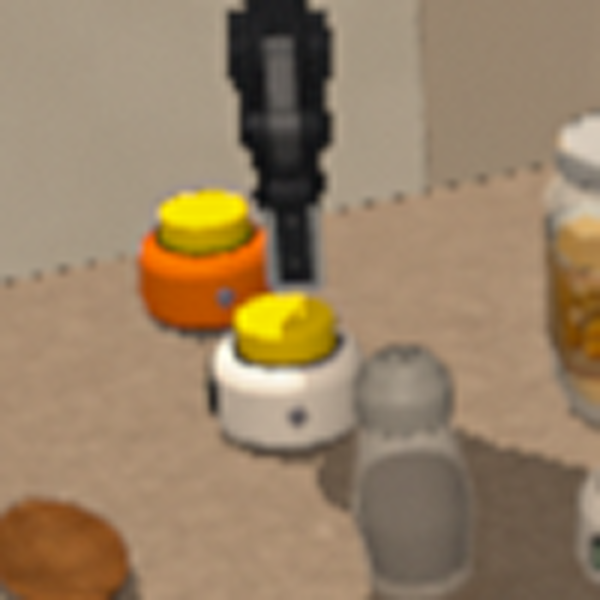

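The tip hangs above the yellow cap, with a 7 mm offset in the pose reading. I'll correct that and press to TCP z ≈ 0.1125.

```bash
python3 -m inch '[-1,5,5,0,0, -1,5,5,5,0, -1,5,5,9,0, -1,5,5,12,0, -1,5,5,14,0, -1,5,5,16,0, -1,5,5,16,0]'; python3 - <<'E'
from h import *
c=camera("side")
im=np.ascontiguousarray(c["pixels"][150:220,220:290,::-1]);cv2.imwrite("pics/s7c.png",cv2.resize(im,None,fx=7,fy=7,interpolation=2))
o=sensors.get_obs();print(o["eef_pos"],o["ft_force"])
E
```

```text
clock: 6.9
eef_pos: [0.4464, 0.2436, 0.1197]
tool_rot: [0.181, 0.983, -0.0, -0.0]
ft_force: [-0.3, -0.9, 0.4]
grip_width: -0.0
[0.4464277  0.24365218 0.1197947 ] [-0.07160809 -0.02490751  0.74098858]
```

View pics/s7c.png

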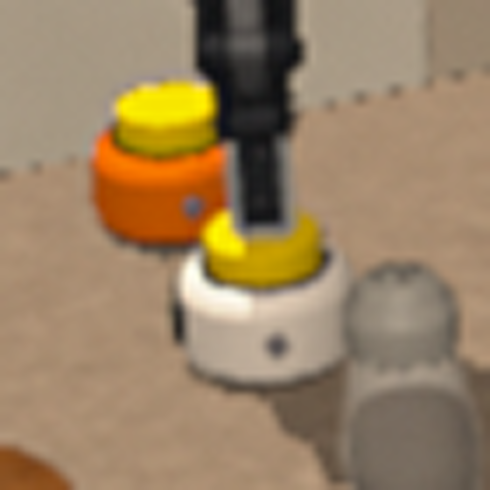

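The fingertip is centred on the yellow cap. Pressing 7 mm more.

```bash
python3 -m inch '[-1,0,0,1.5,0, -1,0,0,3,0, -1,0,0,4.5,0, -1,0,0,6,0, -1,0,0,7,0, -1,0,0,7,0]' && python3 -m inch '[-1,0,0,-10,0, -1,0,0,-40,0, -1,0,0,-80,0, -1,0,0,-115,0, -1,0,0,-135,0, -1,0,0,-140,0]'; python3 - <<'E'
from h import *
c=camera("side")
cv2.imwrite("pics/s8.png",c["pixels"][:,:,::-1])
im=np.ascontiguousarray(c["pixels"][150:220,220:290,::-1]);cv2.imwrite("pics/s8c.png",cv2.resize(im,None,fx=7,fy=7,interpolation=2))
K=c["intrinsics"];T=c["extrinsics"]
def pr(p):
    q=T[:3,:3].T@(np.array(p)-T[:3,3]);return (K@q/q[2])[:2]
def prof(f):
    im=cv2.imread(f).astype(float); d=im[:,:,2]-im[:,:,0]; out=[]
    for u in range(254,261):
        col=d[172:190,u]; t=110
        i=int(np.argmax(col>t)); out.append(172+i-1+(t-col[i-1])/(col[i]-col[i-1]))
    return np.array(out)
a=prof("pics/side0.png");b=prof("pics/s8.png");print(np.round(a,2),np.round(b,2))
print(pr([.447,.243,.038])-pr([.447,.243,.048]))
from scipy.spatial.transform import Rotation as Ro
o=sensors.get_obs();print(o["eef_pos"],Ro.from_quat(o["tool_rot"]).as_matrix().T@(np.array([.521,.077,.135])-o["eef_pos"])*1000)
E
```

```text
clock: 7.55
eef_pos: [0.4465, 0.2437, 0.1128]
tool_rot: [0.181, 0.983, 0.0, 0.0]
ft_force: [0.4, 0.8, 0.5]
grip_width: 0.0001
clock: 8.15
eef_pos: [0.4476, 0.2444, 0.2563]
tool_rot: [0.181, 0.983, 0.002, 0.002]
ft_force: [-0.4, -0.0, -0.1]
grip_width: -0.0001
[  -inf 172.53 177.73 178.13 178.16 178.2  178.35] [173.8  172.33 181.21 181.14 181.07 181.03 181.17]
[0.30502755 3.79979447]
[0.44725659 0.24415709 0.25531439] [-128.1857757  -130.25426473  120.23880141]<stdin>:12: RuntimeWarning: divide by zero encountered in scalar divide
```

View pics/s8c.png

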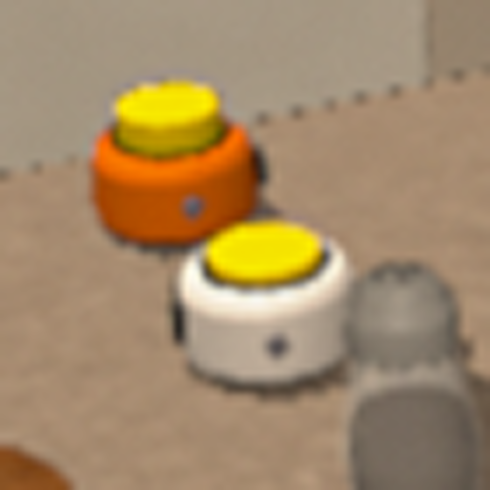

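The yellow cap sits low in its white case, with a rim drop of about 3.0 px against 3.8 px per 10 mm, so ≈7.8 mm. Now blue.

```bash
python3 -m inch '[-1,-30,-31,0,0, -1,-60,-61,0,0, -1,-90,-91,0,0, -1,-115,-117,0,0, -1,-128,-130,0,0, -1,-128,-130,0,0]' && python3 -m inch '[-1,0,0,35,0, -1,0,0,70,0, -1,0,0,100,0, -1,0,0,115,0, -1,0,0,120,0, -1,0,0,120,0]'; python3 - <<'E'
from h import *
c=camera("side")
im=np.ascontiguousarray(c["pixels"][140:250,260:400,::-1]);cv2.imwrite("pics/s9c.png",cv2.resize(im,None,fx=5,fy=5,interpolation=2))
from scipy.spatial.transform import Rotation as Ro
o=sensors.get_obs();print(o["eef_pos"],o["ft_force"],Ro.from_quat(o["tool_rot"]).as_matrix().T@(np.array([.521,.077,.1195])-o["eef_pos"])*1000)
E
```

```text
clock: 8.8
eef_pos: [0.5196, 0.0741, 0.2509]
tool_rot: [0.183, 0.983, -0.001, -0.001]
ft_force: [-0.2, 0.9, -0.1]
grip_width: -0.0
clock: 9.4
eef_pos: [0.5185, 0.0771, 0.1316]
tool_rot: [0.181, 0.983, -0.0, -0.002]
ft_force: [-0.7, 0.1, 0.6]
grip_width: 0.0001
[0.51934491 0.07708057 0.13272225] [-0.5538218   0.27091503  0.53784546] [-1.58638607  0.51729905 13.2207981 ]
```

View pics/s9c.png

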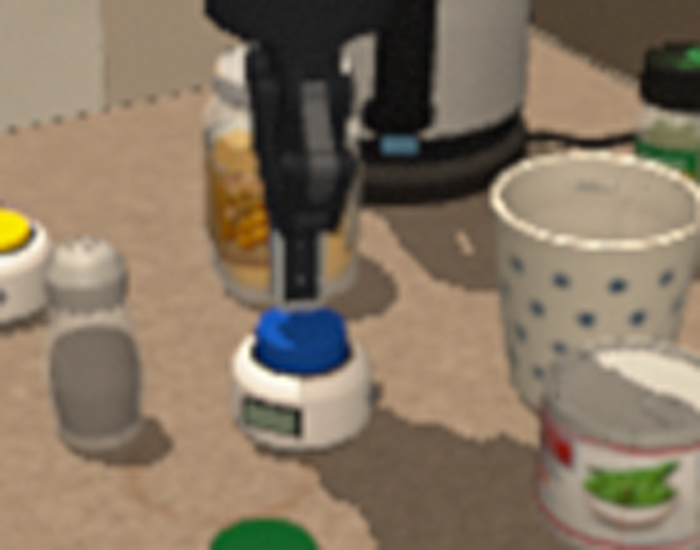

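The tip is above the blue cap. The jar, mug and tin are all clear of the gripper. Pressing.

```bash
python3 -m inch '[-1,-1,0,4,0, -1,-1,0,8,0, -1,-1,0,10,0, -1,-1,0,12,0, -1,-1,0,13,0, -1,-1,0,13,0]' && python3 -m inch '[-1,0,0,1.5,0, -1,0,0,3,0, -1,0,0,4.5,0, -1,0,0,6,0, -1,0,0,7,0, -1,0,0,7,0]'
```

```text
clock: 10.05
eef_pos: [0.5207, 0.0762, 0.1201]
tool_rot: [0.181, 0.983, 0.0, 0.0]
ft_force: [-0.4, 0.3, 0.9]
grip_width: 0.0003
clock: 10.65
eef_pos: [0.5207, 0.0762, 0.1127]
tool_rot: [0.181, 0.983, -0.0, 0.0]
ft_force: [0.1, -0.7, -0.0]
grip_width: -0.0003
```

```bash
python3 -m inch '[-1,0,0,-10,0, -1,0,0,-40,0, -1,0,0,-80,0, -1,0,0,-115,0, -1,0,0,-140,0, -1,0,0,-160,0, -1,0,0,-160,0]'; python3 - <<'E'
from h import *
c=camera("side")
cv2.imwrite("pics/s10.png",c["pixels"][:,:,::-1])
K=c["intrinsics"];T=c["extrinsics"]
def pr(p):
    q=T[:3,:3].T@(np.array(p)-T[:3,3]);return (K@q/q[2])[:2]
def prof(f):
    im=cv2.imread(f).astype(float); d=im[:,:,0]-im[:,:,2]; out=[]
    for u in range(316,324):
        col=d[190:215,u]; t=40
        i=int(np.argmax(col>t)); out.append(190+i-1+(t-col[i-1])/(col[i]-col[i-1]))
    return np.array(out)
a=prof("pics/side0.png");b=prof("pics/s10.png");print(np.round(a,2),np.round(b,2))
print(pr([.521,.077,.038])-pr([.521,.077,.048]))
for r in caps(c): print(*r)
im=cv2.absdiff(cv2.imread("pics/side0.png"),cv2.imread("pics/s10.png"));
t=camera("top");cv2.imwrite("pics/t10.png",t["pixels"][:,:,::-1])
for r in caps(t): print(*r)
s=np.hstack([cv2.imread("pics/side0.png")[130:310,170:530],cv2.imread("pics/s10.png")[130:310,170:530]]); cv2.imwrite("pics/cmp.png",cv2.resize(np.vstack([s[:,:360],s[:,360:]]),None,fx=1.6,fy=1.6))
o=sensors.get_obs();print(o["eef_pos"],o["ft_force"])
E
```

```text
clock: 11.35
eef_pos: [0.5221, 0.0765, 0.2767]
tool_rot: [0.181, 0.983, 0.001, 0.003]
ft_force: [0.3, 0.5, -0.1]
grip_width: -0.0001
[200.5  200.34 200.23 200.08 200.04 200.05 200.16 200.42] [203.67 203.46 203.32 203.28 203.29 203.41 203.54 203.55]
[-0.01534496  4.09633319]
red [388, 263, 24, 17, 322] [399.3, 271.2] [0.5215, -0.1782, 0.048]
yellow [237, 162, 14, 7, 69] [243.3, 164.8] [0.4538, 0.3573, 0.048]
yellow [250, 182, 15, 8, 98] [256.9, 185.4] [0.4389, 0.2283, 0.048]
blue [311, 204, 18, 10, 136] [319.8, 209.0] [0.5106, 0.0612, 0.048]
green [302, 244, 21, 18, 308] [312.3, 252.7] [0.4232, -0.0638, 0.048]
red [413, 197, 14, 13, 152] [419.4, 203.0] [0.532, -0.1665, 0.048]
yellow [213, 227, 15, 16, 185] [220.2, 234.4] [0.4558, 0.3596, 0.048]
yellow [258, 231, 13, 14, 140] [264.1, 237.4] [0.4466, 0.2433, 0.048]
[0.52054494 0.07624574 0.2731305 ] [0.62993878 0.02702168 0.09062435]
```

View pics/cmp.png

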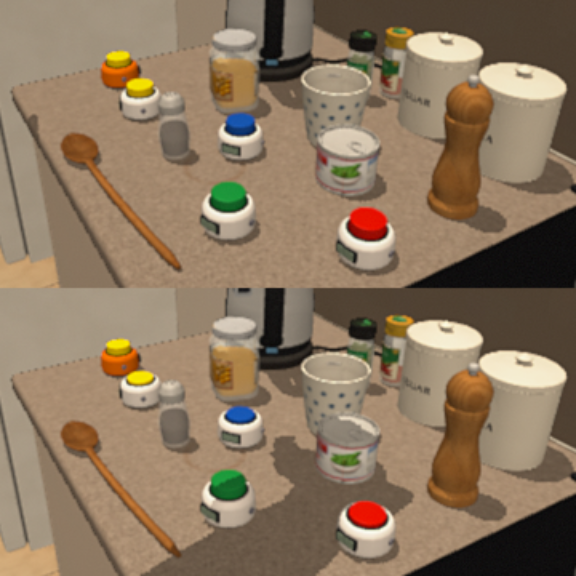

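The before and after views match except for the red, yellow and blue caps, which are now low. Blue dropped 3.2 of 4.1 px, so ≈7.9 mm. Green is still out and nothing has shifted, and the arm is clear. Handing in.

```bash
python3 -c "
from workcell import order
order.job_done()"
```

```text
the job is handed in; nothing more can be done
```

I pressed the red, yellow and blue caps in that order, straight down with the shut fingertips, and handed the job in at about 11.5 s of the 48 s allowed.

- **Depth:** in the side view, the cap rims dropped by about 8.0 mm (red), 7.8 mm (yellow) and 7.9 mm (blue). 5 mm is needed.
- **Force:** the highest wrist force read at the end of any move was 3.4 N. I did not record it during the moves themselves.
- **Green and the rest:** the green cap is unchanged. The before and after side pictures show no shift of any timer, bystander or the orange look-alike. The arm stood clear at 0.27 m when I handed in.
- **Disagreements:** the two cameras differed by about 1 cm on the red and blue caps, because the side mask took in the cap walls. I used the top view, and the fingertip came down inside each cap. In the final top view the arm blocked blue, and green was not picked up by the colour mask, so those two were checked from the side only.

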